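# Draw out the filter-ring tray

### The job

One of the three trays in the rack, the one with the small steel spacers, was left partly open: push it fully home first, so that two trays are never out together. Then hook a fingertip behind the lip of the tray that holds the tall hollow ring and draw it all the way out to its stop, pulling from inside, not pinching the lip between the fingers. Leave the third tray shut, let the parts lie in their trays, and do not disturb the things standing about.

Things in the scene. Friction and masses are not known exactly. Their poses are not given: they have to be found in the camera images.
- rack: flat grey rack fixed to the table, 400 mm wide, moved and turned a little each time; origin under the middle of the trays when home, x the way trays go home. Three like trays lie in it side by side, 128 mm apart; which lies where varies. Each is a light grey open box 210 mm long, 116 mm wide, side walls 50 mm high, underside 16 mm above the table, floor 4 mm thick
- ring_tray (a joint): joint of the tray that holds the tall ring. 0 = fully home, grows as the tray comes out towards the robot (the tray's own -x), 0.11 m = fully out against its stop. Sliding friction about 2.5 N plus 6 N per m/s; the tray stays where it is left. The tray cannot tip or lift.
- ring_tray_pull (a point): middle of the top edge of the steel pull lip of the tray with the tall ring, on the lip's inner side (away from the robot); it moves with the tray. x points into the tray (the way the tray goes home), y along the lip, z up. 71 mm above the table; the tray's front face lies 8 mm nearer the robot.
- ring_tray_lip: the steel pull lip of the ring's tray, a plate 4 mm thick, 108 mm wide: the surface that a fingertip in the finger well pulls on. Behind it is an empty finger well 55 mm long in x, 108 mm wide in y, floor 51 mm below the lip edge; then a 4 mm partition 40 mm high and the parts compartment, 139 mm long. Origin in the plate's middle (x, y), level with the tray's underside, 55 mm below its top edge
- ring_tray_front: the light grey front panel of the ring's tray, 4 mm thick, on the robot's side of the lip, with a blank card on it. Origin in the panel's middle (x, y), level with the tray's underside
- ring_center (a point): centre (half-way up) of the tall black hollow filter ring lying in its tray, 98 mm across, 76 mm bore, 46 mm tall, loose
- spacer_tray (a joint): joint of the tray that holds the three small steel spacers. 0 = fully home, grows as the tray comes out towards the robot (the tray's own -x), 0.11 m = fully out against its stop. Sliding friction about 2.5 N plus 6 N per m/s; the tray stays where it is left. The tray cannot tip or lift. It starts partly open, 50 to 90 mm.
- spacer_tray_pull (a point): middle of the top edge of the steel pull lip of the tray with the spacers, on the lip's inner side (away from the robot); it moves with the tray. x points into the tray (the way the tray goes home), y along the lip, z up. 71 mm above the table; the tray's front face lies 8 mm nearer the robot. Same tray, same sizes.
- cover_tray (a joint): joint of the tray that holds the flat round cover. 0 = fully home, grows as the tray comes out towards the robot (the tray's own -x), 0.11 m = fully out against its stop. Sliding friction about 2.5 N plus 6 N per m/s; the tray stays where it is left. The tray cannot tip or lift. It starts fully home and stays so.
- cover_tray_pull (a point): middle of the top edge of the steel pull lip of the tray with the cover, on the lip's inner side (away from the robot); it moves with the tray. x points into the tray (the way the tray goes home), y along the lip, z up. 71 mm above the table; the tray's front face lies 8 mm nearer the robot. Same tray, same sizes.
- cover_center (a point): centre (half-way up) of the black solid round cover with a raised middle, in its tray, 96 mm across, 20 mm thick, loose
- spacer0_center (a point): centre of a round steel spacer in its tray, 26 mm across and 26 mm tall, loose
- spacer1_center (a point): centre of a round steel spacer in its tray, 26 mm across and 26 mm tall, loose
- spacer2_center (a point): centre of a round steel spacer in its tray, 26 mm across and 26 mm tall, loose
- spare_ring_center (a point): centre (half-way up) of a second filter ring like the one in the tray; this one stands on the table to the left of the rack and is not part of the job
- oil: small white bottle with a black cap, 34 mm across and 85 mm tall, standing on the table just right of where the trays come out; origin under its foot; loose, to be left alone
- mug: white mug, 80 mm across and 92 mm tall, standing on the table to the right of the rack; origin under its foot; loose, to be left alone
- gasket: flat black rubber ring, 100 mm across and 6 mm thick, lying on the table between the robot and the rack; origin under its centre; loose, to be left alone
- driver: black-handled screwdriver lying on the table to the right; origin underneath it; loose, to be left alone
- housing: wide black hollow collar, 116 mm across and 38 mm tall, on the white sheet to the left; origin under its centre; loose, to be left alone
There are look-alikes about, which are no part of the job. What is shaped like the part that bears cover_center but blue is not meant. What is shaped like the part that bears ring_center but green is not meant.

How it is judged (in metres and radians):
On the way, in this order (a step that is already met when the one before it is completed fails the run):
1. the spacer tray is pushed home (value of joint spacer_tray below 0.006 m), for 0.2 s.
2. a fingertip behind its lip is drawing the ring's tray out (value of joint ring_tray above 0.015 m and contact force between the fingers and ring_tray_lip above 0.3 N), for 0.05 s.
3. the ring's tray is out at its stop (value of joint ring_tray above 0.104 m), for 0.2 s.
At the end, for the whole second after the job is handed in: The tray with the tall ring is out at its stop (at least 104 of 110 mm) and at rest, the other two trays are home (within 6 mm), and ring, cover and spacers lie in the compartments of their own trays (value of joint ring_tray above 0.104 m and value of joint each of spacer_tray, cover_tray below 0.006 m and velocity of joint ring_tray between -0.01 and 0.01 m/s and x of ring_center in the frame of ring_tray_pull between 0.06 and 0.2 m and z of ring_center in the frame of ring_tray_pull below 0 m and x of cover_center in the frame of cover_tray_pull between 0.06 and 0.2 m and z of cover_center in the frame of cover_tray_pull below 0 m and x of spacer0_center in the frame of spacer_tray_pull between 0.06 and 0.2 m and z of each of spacer0_center, spacer1_center, spacer2_center in the frame of spacer_tray_pull below 0 m and x of spacer1_center in the frame of spacer_tray_pull between 0.06 and 0.2 m and x of spacer2_center in the frame of spacer_tray_pull between 0.06 and 0.2 m); the robot touches nothing.
It fails at once if two trays out together: the ring's tray comes out more than 12 mm while the spacer tray is still out more than 12 mm (value of joint each of ring_tray, spacer_tray above 0.012 m).
It fails at once if the cover's tray is drawn out more than 12 mm (value of joint cover_tray above 0.012 m).
It fails at once if the lip of the ring's tray is pinched (fingers press on both its sides at once) (contact force between the fingers and ring_tray_lip above 2 N and contact force between the fingers and ring_tray_front above 2 N).
It fails at once if a part is lifted in its tray by more than 20 mm (height (world z) of ring_center above 0.063 m or height (world z) of cover_center above 0.05 m or height (world z) of any of spacer0_center, spacer1_center, spacer2_center above 0.053 m).
It fails at once if a thing standing about is moved by more than 25 mm (distance of any of spare_ring_center, oil, mug, gasket, driver, housing from where it was at the start of the episode above 0.025 m).
It also fails if it takes over 42 s, if anything falls off the work surface, if the arm or the gripper's body presses on something with over 40 N, if the wrist force passes 120 N, or if a joint passes its speed limit or range.

### The arm

A 7-joint arm with a two-finger parallel gripper is mounted at the origin on the work surface. World frame = base frame: x ahead of the robot, y to its left, z up, the work surface at z = 0. Lengths are in m, angles in degrees, forces in N, time in s.
With the tool pointing down it reaches from about 0.425 to 0.825 m from the base axis. Payload 3.6 kg.
Tool frame: the origin (TCP) lies midway between the tips of the shut fingers; the grasp point (between the pads) lies 19 mm behind it (pinch_z is the distance from the TCP to the grasp point, in m); y points along the fingers, x is the direction in which the jaws open and shut, and the axes are right-handed (so a half turn about y gives the same grasp; the last joint's range is limited). The gripper opens to 85 mm and grips with 20 to 120 N. Pads are 22 mm wide; open, the fingers measure 114 mm over their backs; the gripper's body (76 mm by 85 mm) begins 54 mm behind the grasp point. The pads swing forward as they close: fully open they stand 13 mm farther back than shut.
Start: joints at [-69.758, 35.231, -0.722, 81.555, 0.464, 63.22, -2.315], TCP at [0.241, 0.604, 0.231] pointing down, gripper open.
Joint ranges: [-178.69, 178.69], [-17.37, 117.87], [-77.05, 75.6], [15.02, 138.74], [-78.02, 258.01], [0.78, 113.62], [-162.83, 162.83]. Speed limits (degrees/s): [159.86, 159.86, 180, 180, 180, 180, 180].

### API

Orientations are given as a 3x3 rotation matrix whose columns are the frame's x, y, z axes.
In Python, from plant import * gives the robot as it stands. The module is installed in compiled form; this text tells all that it offers.
- The arm moves only by the tool carry_out, never from a script. Its argument "steps" is a list of rows, each an object with "angular": the turn, a rotation vector about the tool's x, y, z in degrees, a list of three; "linear": the shift along the tool's x, y, z in mm, a list of three; "fingers": the opening, from -1 (shut) to 1 (fully open). A call has 1 to 5 rows; each row shifts and turns the commanded pose from where the row before left it, along the tool's axes as they then stand; what a row does not reach is not made up. A row lasts 1/10 s, in which the tool goes at most 50 mm and 8.59 degrees, less where a joint would pass 70% of its speed; a pose out of reach is approached as far as the arm can. A call with a gripper value outside its range is refused whole. The fingers move at their own pace and stop on an object; the grip force is fixed at half the most. Time passes only in rows, so rows that do not move let the fingers close. It gives the time, the measured TCP pose, the force and the opening at its end, in the units of the state.
- get_obs(): the state, without advancing time (a new reading comes with each control period).
- camera(name): name is "scene" or "top"; returns a dict with "img" (480x640x3 uint8, red, green, blue), "fovy" (degrees; the focal length in pixels is half the picture's height over the tangent of half this angle, whatever the lens; pixels are square), "cx", "cy" (the principal point, pixels), "eye" and "orientation" of the camera in the world. Camera axes: x right, y up, looking along -z (the intrinsics and any distortion apply to the point x, -y, -z); pixel columns grow to the right and rows downward; lengths in m; the calibration is good to about 2 mm. A picture is of the moment at which its call begins. There is no depth.
- finish_job(): hands the job in, once; it reports no verdict.
The state is a dict: "time_s": time; "joints": joint angles; "joint_vel": joint speeds; "joint_efforts": joint torques, N m; "tool_pos": TCP position; "eef_rot": TCP orientation; "force": force on the tool from outside, world axes, zero at the start; "moment": the same for the moment, N m; "width": opening from 0.0 (shut) to 1.0 (fully open).
Only numpy, scipy, OpenCV 4.12 (cv2) and the standard library are available. Lean on these libraries where they do the work, as an engineer would, in place of code of your own. Each camera call takes 0.05 s, during which the arm holds its last target.

## Working session

There is one attempt and no reset: what is moved stays moved. The work goes in short steps, Python scripts to look and compute and a tool call to move; the robot and the scene stay as the last step left them, time stands still between calls to the robot, and variables do not carry over. Pictures are saved under pics/ and viewed, and the job is handed in when it is done.

Besides the shell and the picture viewer there is one more tool, called after "Call:" as name([rows], argument=value, ...), one row to a line, values as JSON. carry_out: Moves the arm, as the interface text tells. Its arguments: {"type":"object","properties":{"steps":{"type":"array"}},"required":["steps"]}

```bash
mkdir -p pics; ls
python3 - <<'E'
from plant import *
import cv2,json
o=get_obs()
for k,v in o.items(): print(k,v)
for n in ("scene","top"):
    c=camera(n); cv2.imwrite(f"pics/{n}0.png",c["img"][:,:,::-1])
    print({k:v for k,v in c.items() if k!="img"})
E
```

```text
pics
time_s 0.0
joints [-69.75722972  35.28927249  -0.72444486  81.64296119   0.46356349
  63.21998653  -2.31414732]
joint_vel [-0.02167592  0.00054927  0.07767449  0.01872165  0.04120718  0.11639035
 -0.00819699]
joint_efforts [ 6.34152257e-04 -4.69202471e+01  2.59334184e-01 -1.71036190e+01
  9.98661504e-03  9.55710799e-03  1.47828885e-06]
tool_pos [0.24066496 0.6029625  0.23012834]
eef_rot [[ 3.70647426e-01 -9.52992950e-04 -9.28773157e-01]
 [ 9.28769987e-01 -2.42666370e-03  3.70648651e-01]
 [-2.60704566e-03 -9.99996602e-01 -1.43254044e-05]]
force [ 0.31298727 -0.0168926  -0.44282042]
moment [-0.00206867 -0.05387184 -0.02122269]
width 0.9982376801852545
{'fovy': 54.91681701745079, 'cx': 319.79150592450446, 'cy': 238.1040012088192, 'eye': array([ 1.28549979, -0.15686208,  0.72023937]), 'orientation': array([[ 0.25624321, -0.62573742,  0.73674426],
       [ 0.96661145,  0.1648446 , -0.19618502],
       [ 0.001312  ,  0.76241651,  0.64708526]])}
{'fovy': 44.54617367230658, 'cx': 330.37443511873124, 'cy': 237.32957088205544, 'eye': array([0.42410725, 0.04677622, 1.39496505]), 'orientation': array([[-0.00953318,  0.99524729, -0.09691205],
       [-0.99983078, -0.00796228,  0.01658337],
       [ 0.01573292,  0.09705374,  0.99515479]])}
```

View pics/scene0.png

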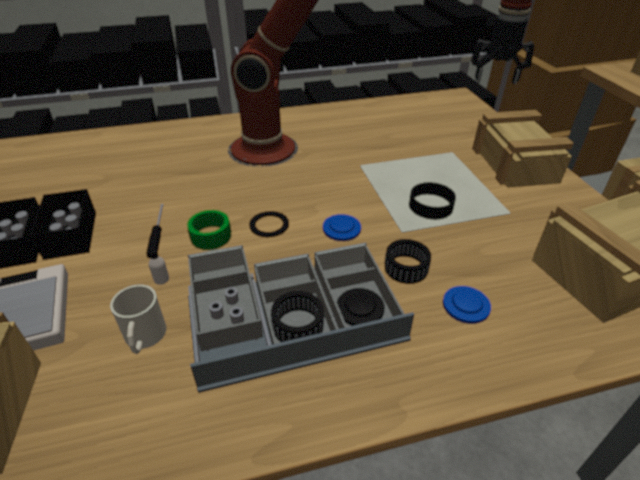

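View pics/top0.png

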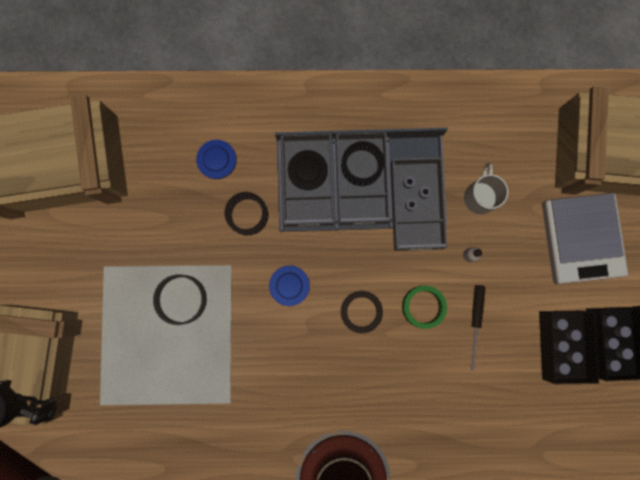

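The scene view shows the partly open tray with three steel spacers at about (230,300), the tall black ring in the middle tray at (297,315), and the black cover in the left tray at (360,303). In the top view these are at (415,195), (362,163) and (307,170). Now an enlarged crop and measurements.

```bash
cat > h.py <<'E'
import numpy as np, cv2
def pix2w(c,u,v,z):
    f=240/np.tan(np.radians(c["fovy"])/2)
    d=c["orientation"]@np.array([(u-c["cx"])/f,-(v-c["cy"])/f,-1.])
    return c["eye"]+d*(z-c["eye"][2])/d[2]
def w2pix(c,p):
    f=240/np.tan(np.radians(c["fovy"])/2)
    q=c["orientation"].T@(np.array(p)-c["eye"])
    return np.array([c["cx"]+f*q[0]/-q[2], c["cy"]-f*q[1]/-q[2]])
E
python3 - <<'E'
from plant import *
from h import *
c=camera("top"); s=camera("scene")
np.save("top.npy",c,allow_pickle=True); np.save("scene.npy",s,allow_pickle=True)
a=cv2.resize(c["img"][110:270,260:500],None,fx=3.3,fy=3.3,interpolation=cv2.INTER_CUBIC)
cv2.imwrite("pics/topcrop.png",np.clip(a[:,:,::-1].astype(float)*1.7,0,255).astype(np.uint8))
a=cv2.resize(s["img"][220:400,170:430],None,fx=3,fy=3,interpolation=cv2.INTER_CUBIC)
cv2.imwrite("pics/scenecrop.png",np.clip(a[:,:,::-1].astype(float)*1.7,0,255).astype(np.uint8))
E
```

```text
(no output)
```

View pics/topcrop.png

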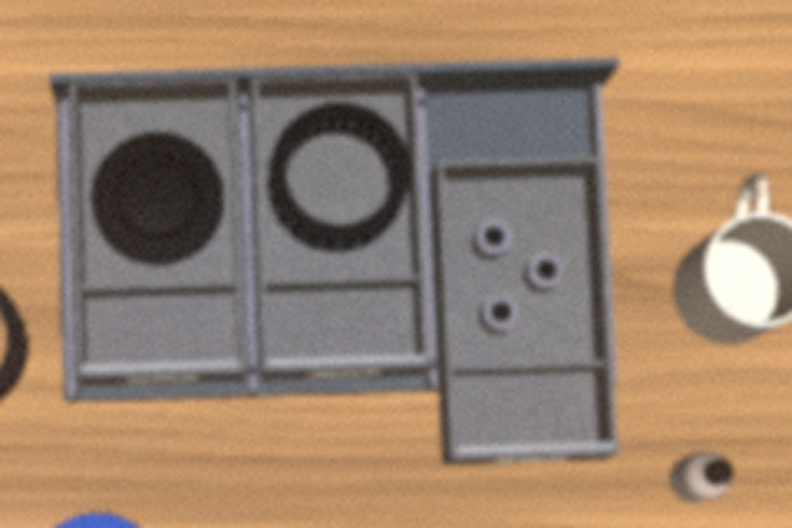

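View pics/scenecrop.png

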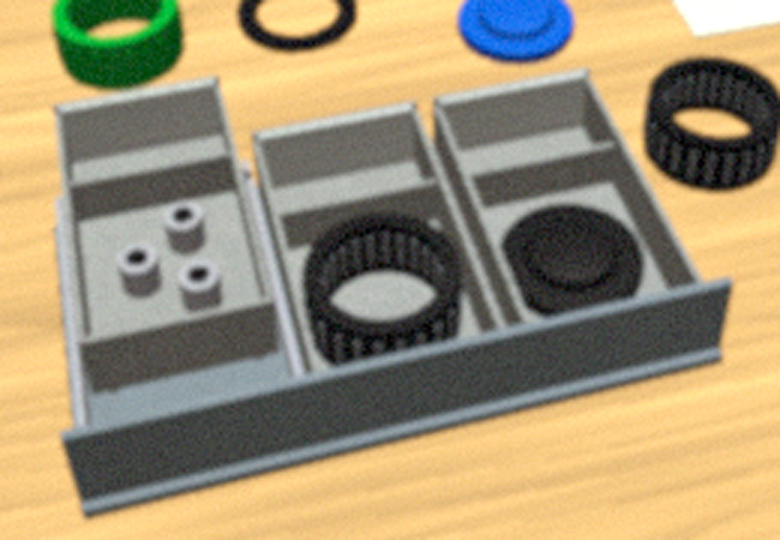

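Run:
```python
from h import *
c=np.load("top.npy",allow_pickle=True).item(); s=np.load("scene.npy",allow_pickle=True).item()
T={"sp":[(447,452),(613,445)],"ring":[(263,362),(424,356)],"cov":[(82,367),(240,363)]}
S={"sp":[(57,107),(217,81)],"ring":[(255,133),(414,106)],"cov":[(435,100),(588,72)]}
for k in T:
    for cam,D,m,o in ((c,T,3.3,(260,110)),(s,S,3,(170,220))):
        P=[pix2w(cam,p[0]/m+o[0],p[1]/m+o[1],.071) for p in D[k]]
        P.sort(key=lambda p:p[1])
        d=P[1]-P[0]; print(k,np.round((P[0]+P[1])/2,4),"len",round(np.linalg.norm(d),4),"ang of x",np.degrees(np.arctan2(-d[0],d[1])).round(2))
# rack back edge etc
for n,p in {"backL":(52,78),"backR":(617,63),"frontL":(67,398),}.items():
    print(n,pix2w(c,p[0]/3.3+260,p[1]/3.3+110,.071).round(3))
# parts of interest
for n,(u,v,z) in {"oilcap":(475,254,.085),"gasket":(361,312,.003),"mug":(490,192,.092),"green":(425,307,.046),"blue":(289,286,.01),"spare":(246,213,.046)}.items(): print(n,pix2w(c,u,v,z).round(3))
```

```text
sp [ 0.5318 -0.1802  0.071 ] len 0.1148 ang of x 1.94
sp [ 0.5321 -0.1819  0.071 ] len 0.1108 ang of x -0.54
ring [ 0.5949 -0.0526  0.071 ] len 0.1114 ang of x 1.72
ring [ 0.593  -0.0533  0.071 ] len 0.1108 ang of x -0.59
cov [0.5917 0.0734 0.071 ] len 0.1089 ang of x 1.03
cov [0.5908 0.0742 0.071 ] len 0.113 ang of x 0.49
backL [0.794 0.148 0.071]
backR [ 0.803 -0.248  0.071]
frontL [0.569 0.138 0.071]
oilcap [ 0.511 -0.3    0.085]
gasket [ 0.382 -0.047  0.003]
mug [ 0.651 -0.337  0.092]
green [ 0.393 -0.191  0.046]
blue [0.445 0.122 0.01 ]
spare [0.614 0.219 0.046]
```

Spacer tray is the rightmost (lip ≈ (0.532, −0.181), ~65 mm open), the ring tray is in the middle (pull ≈ (0.596, −0.053)), and rack yaw is ≈ 1.2°. I move off with the fingers closing, keeping outside the inner reach limit.

Call:
carry_out([
  {"angular":[0,0,0],"linear":[-27,0,-36],"fingers":-1},
  {"angular":[0,0,0],"linear":[-27,0,-36],"fingers":-1},
  {"angular":[0,0,0],"linear":[-27,0,-36],"fingers":-1},
  {"angular":[0,0,0],"linear":[-27,0,-36],"fingers":-1},
  {"angular":[0,0,0],"linear":[-27,0,-36],"fingers":-1},
])

```text
time_s: 0.7
tool_pos: [0.3588, 0.4099, 0.2313]
eef_rot: [[0.371, 0.0, -0.929], [0.929, -0.0, 0.371], [-0.0, -1.0, -0.0]]
force: [1.4, 0.9, 1.0]
width: 0.144
```

Call:
carry_out([
  {"angular":[0,0,0],"linear":[-27,0,-36],"fingers":-1},
  {"angular":[0,0,0],"linear":[-27,0,-36],"fingers":-1},
  {"angular":[0,0,0],"linear":[-27,0,-36],"fingers":-1},
  {"angular":[0,0,0],"linear":[-27,0,-36],"fingers":-1},
  {"angular":[0,0,0],"linear":[0,0,0],"fingers":-1},
])

```text
time_s: 1.2
tool_pos: [0.4562, 0.2495, 0.2314]
eef_rot: [[0.384, 0.003, -0.923], [0.923, -0.005, 0.384], [-0.004, -1.0, -0.005]]
force: [-0.8, 0.4, -1.1]
width: -0.001
```

Call:
carry_out([
  {"angular":[0,8.3,0],"linear":[0,0,0],"fingers":-1},
  {"angular":[0,8.3,0],"linear":[0,0,0],"fingers":-1},
  {"angular":[0,8.3,0],"linear":[0,0,0],"fingers":-1},
  {"angular":[0,8.3,0],"linear":[0,0,0],"fingers":-1},
  {"angular":[0,8.3,0],"linear":[0,0,0],"fingers":-1},
])

```text
time_s: 1.7
tool_pos: [0.4514, 0.2583, 0.2312]
eef_rot: [[0.895, -0.001, -0.445], [0.445, 0.0, 0.895], [-0.0, -1.0, 0.0]]
force: [-1.3, 0.5, -0.1]
width: -0.001
```

Call:
carry_out([
  {"angular":[0,8.3,0],"linear":[0,0,0],"fingers":-1},
  {"angular":[0,8.3,0],"linear":[0,0,0],"fingers":-1},
  {"angular":[0,8.3,0],"linear":[0,0,0],"fingers":-1},
  {"angular":[0,0,0],"linear":[0,0,0],"fingers":-1},
])

```text
time_s: 2.1
tool_pos: [0.4513, 0.2585, 0.2311]
eef_rot: [[0.999, -0.0, -0.033], [0.033, -0.0, 0.999], [-0.0, -1.0, -0.0]]
force: [0.1, 0.2, 0.8]
width: 0.002
```

Call:
carry_out([
  {"angular":[0,0.7,0],"linear":[2,0,-44],"fingers":-1},
  {"angular":[0,0,0],"linear":[2,0,-44],"fingers":-1},
  {"angular":[0,0,0],"linear":[2,0,-44],"fingers":-1},
  {"angular":[0,0,0],"linear":[2,0,-44],"fingers":-1},
  {"angular":[0,0,0],"linear":[2,0,-44],"fingers":-1},
])

```text
time_s: 2.6
tool_pos: [0.4666, 0.0368, 0.2315]
eef_rot: [[1.0, 0.0, -0.024], [0.024, 0.0, 1.0], [0.0, -1.0, 0.0]]
force: [0.2, -0.4, 0.2]
width: 0.003
```

Call:
carry_out([
  {"angular":[0,0,0],"linear":[2,0,-44],"fingers":-1},
  {"angular":[0,0,0],"linear":[2,0,-44],"fingers":-1},
  {"angular":[0,0,0],"linear":[2,0,-44],"fingers":-1},
  {"angular":[0,0,0],"linear":[2,0,-44],"fingers":-1},
  {"angular":[0,0,0],"linear":[2,0,-44],"fingers":-1},
])

```text
time_s: 3.1
tool_pos: [0.4811, -0.183, 0.2314]
eef_rot: [[1.0, 0.0, -0.024], [0.024, 0.0, 1.0], [0.0, -1.0, 0.0]]
force: [0.8, 0.1, 0.8]
width: 0.002
```

Call:
carry_out([
  {"angular":[0,0,0],"linear":[0,0,0],"fingers":-1},
  {"angular":[0,0,0],"linear":[0,0,0],"fingers":-1},
])

```text
time_s: 3.3
tool_pos: [0.4808, -0.1825, 0.2311]
eef_rot: [[1.0, -0.0, -0.019], [0.019, 0.0, 1.0], [-0.0, -1.0, 0.0]]
force: [0.7, 1.1, 0.6]
width: 0.004
```

Call:
carry_out([
  {"angular":[0,0,0],"linear":[1,37,0],"fingers":-1},
  {"angular":[0,0,0],"linear":[1,37,0],"fingers":-1},
  {"angular":[0,0,0],"linear":[1,37,0],"fingers":-1},
  {"angular":[0,0,0],"linear":[1,37,0],"fingers":-1},
  {"angular":[0,0,0],"linear":[0,37,0],"fingers":-1},
])

```text
time_s: 3.8
tool_pos: [0.486, -0.1787, 0.045]
eef_rot: [[1.0, 0.001, -0.026], [0.026, 0.002, 1.0], [0.001, -1.0, 0.002]]
force: [0.9, 0.5, 0.6]
width: -0.004
```

Run:
```python
from plant import *
from h import *
s=camera("scene");t=camera("top")
cv2.imwrite("pics/s1.png",s["img"][:,:,::-1])
cv2.imwrite("pics/t1.png",t["img"][:,:,::-1])
o=get_obs();print(o["tool_pos"],o["force"])
```

```text
[ 0.48225557 -0.17757172  0.04234192] [-0.40426839  0.59146618  0.79280466]
```

View pics/s1.png

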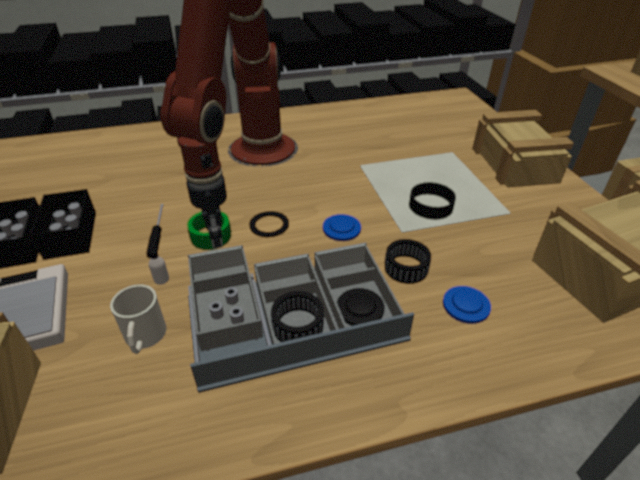

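View pics/t1.png

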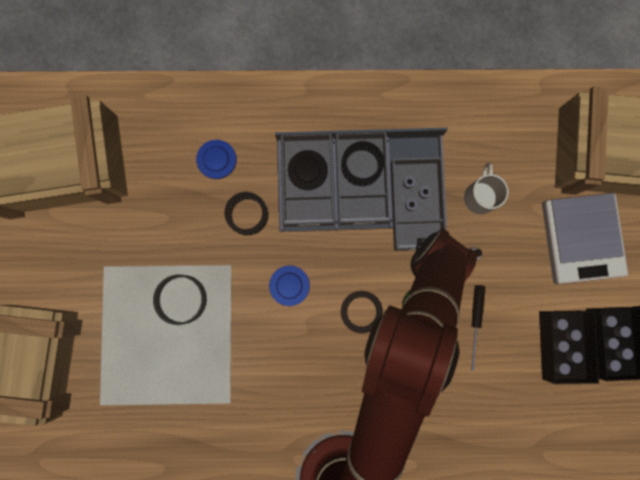

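Shut fingers stand in front of the spacer tray's lip (scene ≈ (215,235)), clear of the green look-alike and the bottle. I push gently.

Call:
carry_out([
  {"angular":[0,0,0],"linear":[10,0,0],"fingers":-1},
  {"angular":[0,0,0],"linear":[10,0,0],"fingers":-1},
  {"angular":[0,0,0],"linear":[7,0,0],"fingers":-1},
  {"angular":[0,0,0],"linear":[7,0,0],"fingers":-1},
  {"angular":[0,0,0],"linear":[8,0,0],"fingers":-1},
])

```text
time_s: 4.4
tool_pos: [0.5269, -0.1807, 0.0472]
eef_rot: [[1.0, -0.001, -0.02], [0.02, 0.0, 1.0], [-0.001, -1.0, 0.0]]
force: [-3.0, -0.2, 2.2]
width: 0.001
```

Call:
carry_out([
  {"angular":[0,0,0],"linear":[8,0,0],"fingers":-1},
  {"angular":[0,0,0],"linear":[8,0,0],"fingers":-1},
  {"angular":[0,0,0],"linear":[8,0,0],"fingers":-1},
  {"angular":[0,0,0],"linear":[8,0,0],"fingers":-1},
  {"angular":[0,0,0],"linear":[6,0,0],"fingers":-1},
])

```text
time_s: 4.9
tool_pos: [0.566, -0.1799, 0.0462]
eef_rot: [[1.0, 0.0, -0.02], [0.02, -0.0, 1.0], [0.0, -1.0, -0.0]]
force: [-1.9, -0.1, 2.8]
width: 0.002
```

Call:
carry_out([
  {"angular":[0,0,0],"linear":[4,0,0],"fingers":-1},
  {"angular":[0,0,0],"linear":[3,0,0],"fingers":-1},
  {"angular":[0,0,0],"linear":[0,0,0],"fingers":-1},
])

```text
time_s: 5.2
tool_pos: [0.573, -0.1797, 0.0462]
eef_rot: [[1.0, 0.001, -0.02], [0.02, -0.0, 1.0], [0.001, -1.0, -0.0]]
force: [-1.1, -0.1, -0.7]
width: 0.006
```

Call:
carry_out([
  {"angular":[0,0,0],"linear":[3,0,0],"fingers":-1},
  {"angular":[0,0,0],"linear":[2,0,0],"fingers":-1},
  {"angular":[0,0,0],"linear":[0,0,0],"fingers":-1},
])

```text
time_s: 5.5
tool_pos: [0.5773, -0.1797, 0.0462]
eef_rot: [[1.0, 0.0, -0.02], [0.02, -0.0, 1.0], [0.0, -1.0, -0.0]]
force: [-1.3, -1.0, 0.6]
width: -0.004
```

Call:
carry_out([
  {"angular":[0,0,0],"linear":[3,0,0],"fingers":-1},
  {"angular":[0,0,0],"linear":[2,0,0],"fingers":-1},
  {"angular":[0,0,0],"linear":[0,0,0],"fingers":-1},
])

```text
time_s: 5.8
tool_pos: [0.5772, -0.1796, 0.0462]
eef_rot: [[1.0, -0.01, -0.019], [0.019, 0.002, 1.0], [-0.01, -1.0, 0.003]]
force: [-10.4, 0.8, 7.9]
width: 0.001
```

Run:
```python
from plant import *
from h import *
s=camera("scene")
a=cv2.resize(s["img"][180:400,150:430],None,fx=2.7,fy=2.7,interpolation=cv2.INTER_CUBIC)
cv2.imwrite("pics/s2.png",np.clip(a[:,:,::-1]*1.6,0,255).astype(np.uint8))
o=get_obs();print(o["tool_pos"],o["force"])
```

```text
[ 0.57725443 -0.17957368  0.04622545] [-11.65490775   0.90491698   7.59322823]
```

View pics/s2.png

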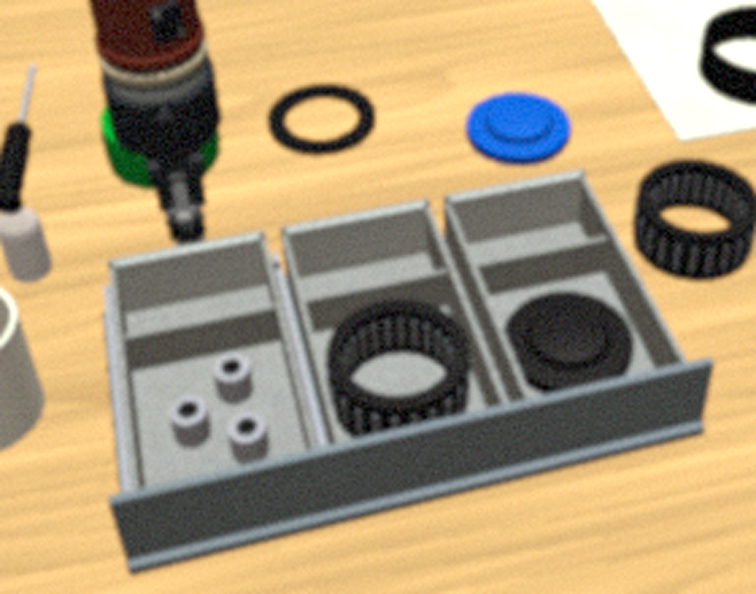

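The spacer tray is home: its lip lines up with the others, the tool stopped at x=0.577 with about 11 N on it, and the spacers are in their compartment. I back off, lift, and go over the ring tray's finger well.

Call:
carry_out([
  {"angular":[0,0,0],"linear":[-10,0,0],"fingers":-1},
  {"angular":[0,0,0],"linear":[-15,0,0],"fingers":-1},
  {"angular":[0,0,0],"linear":[0,-30,0],"fingers":-1},
  {"angular":[0,0,0],"linear":[0,-35,0],"fingers":-1},
  {"angular":[0,0,0],"linear":[0,-35,0],"fingers":-1},
])

```text
time_s: 6.35
tool_pos: [0.5581, -0.1801, 0.1475]
eef_rot: [[1.0, 0.002, -0.02], [0.02, -0.001, 1.0], [0.002, -1.0, -0.001]]
force: [-0.4, 0.4, -0.1]
width: 0.002
```

Call:
carry_out([
  {"angular":[0,0,0],"linear":[15,0,32],"fingers":-1},
  {"angular":[0,0,0],"linear":[16,0,32],"fingers":-1},
  {"angular":[0,0,0],"linear":[16,0,32],"fingers":-1},
  {"angular":[0,0,0],"linear":[16,0,30],"fingers":-1},
  {"angular":[0,0,0],"linear":[0,0,0],"fingers":-1},
])

```text
time_s: 6.85
tool_pos: [0.6212, -0.0442, 0.146]
eef_rot: [[1.0, 0.005, -0.031], [0.031, 0.006, 1.0], [0.005, -1.0, 0.005]]
force: [-0.3, 1.1, -0.2]
width: 0.0
```

Call:
carry_out([
  {"angular":[0,0,0],"linear":[2,0,-2],"fingers":-1},
  {"angular":[0,0,0],"linear":[0,20,0],"fingers":-1},
  {"angular":[0,0,0],"linear":[0,20,0],"fingers":-1},
  {"angular":[0,0,0],"linear":[0,0,0],"fingers":-1},
])

```text
time_s: 7.25
tool_pos: [0.6175, -0.0566, 0.104]
eef_rot: [[1.0, -0.005, -0.017], [0.017, -0.001, 1.0], [-0.005, -1.0, -0.001]]
force: [0.1, -0.0, -0.4]
width: 0.002
```

Run:
```python
from plant import *
from h import *
s=camera("scene")
o=get_obs();print(o["tool_pos"],o["force"])
print("TCP px",(w2pix(s,o["tool_pos"])-[150,180])*2.7)
p=o["tool_pos"].copy(); p[2]=.046; print("below px",(w2pix(s,p)-[150,180])*2.7)
a=cv2.resize(s["img"][180:400,150:430],None,fx=2.7,fy=2.7,interpolation=cv2.INTER_CUBIC)
cv2.imwrite("pics/s3.png",np.clip(a[:,:,::-1]*1.6,0,255).astype(np.uint8))
```

```text
[ 0.61861558 -0.05668407  0.1054911 ] [ 0.92499192 -0.09057058 -0.05131118]
TCP px [355.71788705 204.75102847]
below px [359.78952408 262.5147173 ]
```

View pics/s3.png

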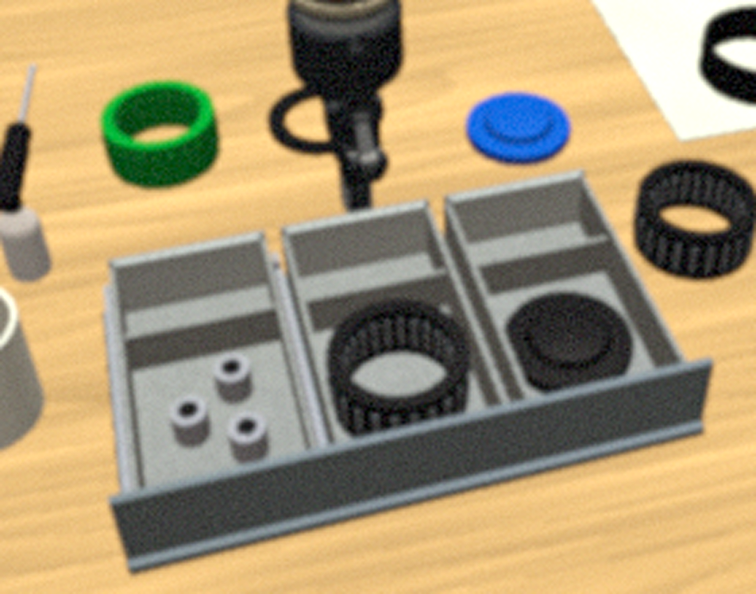

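The fingertip hangs over the ring tray's well (crop ≈ (356,205)), and the point below it falls inside the well at (360,262). I descend.

Call:
carry_out([
  {"angular":[0,0,0],"linear":[4,0,0],"fingers":-1},
  {"angular":[0,0,0],"linear":[0,15,0],"fingers":-1},
  {"angular":[0,0,0],"linear":[0,20,0],"fingers":-1},
  {"angular":[0,0,0],"linear":[0,22,0],"fingers":-1},
  {"angular":[0,0,0],"linear":[0,0,0],"fingers":-1},
])

```text
time_s: 7.8
tool_pos: [0.6213, -0.0543, 0.0463]
eef_rot: [[1.0, -0.006, -0.02], [0.02, 0.001, 1.0], [-0.006, -1.0, 0.001]]
force: [0.3, -1.0, 0.4]
width: -0.0
```

Run:
```python
from plant import *
from h import *
s=camera("scene")
o=get_obs();print(o["tool_pos"],o["force"])
a=cv2.resize(s["img"][220:340,200:340],None,fx=5,fy=5,interpolation=cv2.INTER_CUBIC)
cv2.imwrite("pics/s4.png",np.clip(a[:,:,::-1]*1.6,0,255).astype(np.uint8))
```

```text
[ 0.62261081 -0.05466334  0.04798957] [-0.72226057  0.9264535  -0.03101425]
```

View pics/s4.png

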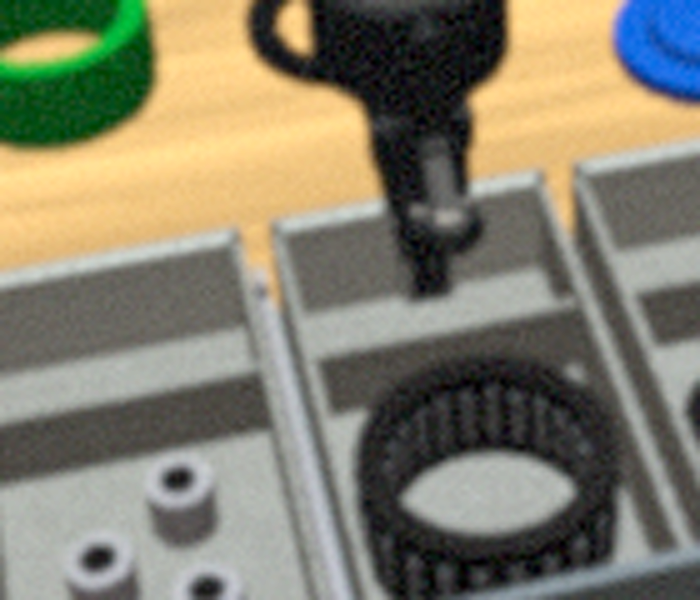

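Fingertip is inside the well behind the lip (crop ≈ (430,290)) with no contact. I pull out gently.

Call:
carry_out([
  {"angular":[0,0,0],"linear":[-5,0,0],"fingers":-1},
  {"angular":[0,0,0],"linear":[-5,0,0],"fingers":-1},
  {"angular":[0,0,0],"linear":[-5,0,0],"fingers":-1},
  {"angular":[0,0,0],"linear":[-5,0,0],"fingers":-1},
  {"angular":[0,0,0],"linear":[-5,0,0],"fingers":-1},
])

```text
time_s: 8.35
tool_pos: [0.5999, -0.0555, 0.0504]
eef_rot: [[1.0, 0.004, -0.02], [0.02, -0.001, 1.0], [0.004, -1.0, -0.001]]
force: [2.0, -0.8, 1.6]
width: 0.005
```

Call:
carry_out([
  {"angular":[0,0,0],"linear":[-6,0,0],"fingers":-1},
  {"angular":[0,0,0],"linear":[-7,0,0],"fingers":-1},
  {"angular":[0,0,0],"linear":[-7,0,0],"fingers":-1},
  {"angular":[0,0,0],"linear":[-7,0,0],"fingers":-1},
  {"angular":[0,0,0],"linear":[-7,0,0],"fingers":-1},
])

```text
time_s: 8.85
tool_pos: [0.564, -0.0561, 0.0494]
eef_rot: [[1.0, 0.0, -0.02], [0.02, -0.0, 1.0], [0.0, -1.0, -0.0]]
force: [2.4, -0.1, 1.9]
width: 0.001
```

Run:
```python
from plant import *
from h import *
s=camera("scene")
o=get_obs();print(o["tool_pos"],o["force"])
a=cv2.resize(s["img"][180:400,150:430],None,fx=2.7,fy=2.7,interpolation=cv2.INTER_CUBIC)
cv2.imwrite("pics/s5.png",np.clip(a[:,:,::-1]*1.6,0,255).astype(np.uint8))
```

```text
[ 0.56195638 -0.05606336  0.04910211] [ 0.39082359 -0.77286903  1.78539746]
```

View pics/s5.png

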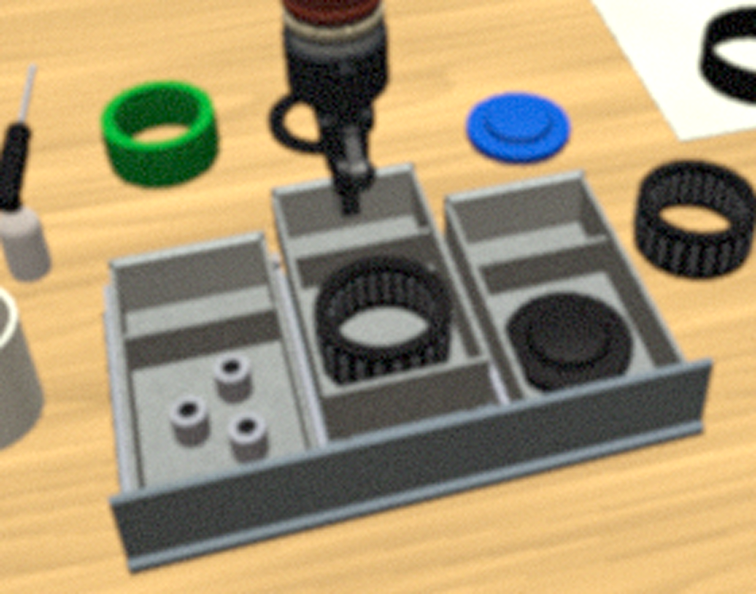

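The tray is coming out with the ring riding in it (lip at crop ≈ (345,178)). I keep pulling to the stop.

Call:
carry_out([
  {"angular":[0,0,0],"linear":[-7,0,0],"fingers":-1},
  {"angular":[0,0,0],"linear":[-8,0,0],"fingers":-1},
  {"angular":[0,0,0],"linear":[-8,0,0],"fingers":-1},
  {"angular":[0,0,0],"linear":[-8,0,0],"fingers":-1},
  {"angular":[0,0,0],"linear":[-8,0,0],"fingers":-1},
])

```text
time_s: 9.4
tool_pos: [0.5246, -0.0569, 0.0491]
eef_rot: [[1.0, -0.001, -0.02], [0.02, -0.0, 1.0], [-0.001, -1.0, -0.0]]
force: [3.0, -1.7, -1.9]
width: 0.003
```

Call:
carry_out([
  {"angular":[0,0,0],"linear":[-6,0,0],"fingers":-1},
  {"angular":[0,0,0],"linear":[-5,0,0],"fingers":-1},
  {"angular":[0,0,0],"linear":[-4,0,0],"fingers":-1},
  {"angular":[0,0,0],"linear":[-3,0,0],"fingers":-1},
  {"angular":[0,0,0],"linear":[0,0,0],"fingers":-1},
])

```text
time_s: 9.9
tool_pos: [0.5066, -0.0569, 0.0492]
eef_rot: [[1.0, -0.002, -0.02], [0.02, 0.001, 1.0], [-0.002, -1.0, 0.001]]
force: [0.9, -0.3, -0.1]
width: -0.0
```

Call:
carry_out([
  {"angular":[0,0,0],"linear":[-3,0,0],"fingers":-1},
  {"angular":[0,0,0],"linear":[-3,0,0],"fingers":-1},
  {"angular":[0,0,0],"linear":[0,0,0],"fingers":-1},
])

```text
time_s: 10.2
tool_pos: [0.5009, -0.057, 0.0493]
eef_rot: [[1.0, -0.001, -0.02], [0.02, 0.0, 1.0], [-0.001, -1.0, 0.0]]
force: [1.8, -0.4, -0.0]
width: 0.0
```

Call:
carry_out([
  {"angular":[0,0,0],"linear":[-3,0,0],"fingers":-1},
  {"angular":[0,0,0],"linear":[-2,0,0],"fingers":-1},
  {"angular":[0,0,0],"linear":[0,0,0],"fingers":-1},
  {"angular":[0,0,0],"linear":[0,0,0],"fingers":-1},
])

```text
time_s: 10.6
tool_pos: [0.5, -0.0571, 0.0496]
eef_rot: [[1.0, 0.007, -0.021], [0.021, -0.001, 1.0], [0.007, -1.0, -0.001]]
force: [6.6, 0.3, -5.4]
width: 0.002
```

Call:
carry_out([
  {"angular":[0,0,0],"linear":[-3,0,0],"fingers":-1},
  {"angular":[0,0,0],"linear":[0,0,0],"fingers":-1},
  {"angular":[0,0,0],"linear":[0,0,0],"fingers":-1},
])

```text
time_s: 10.9
tool_pos: [0.4999, -0.0571, 0.0499]
eef_rot: [[1.0, 0.013, -0.021], [0.021, -0.002, 1.0], [0.013, -1.0, -0.002]]
force: [11.6, 0.8, -8.5]
width: 0.001
```

The tool stands still at x=0.500 while the force climbs to about 12 N, so the tray is at its stop. I ease off into the well, then lift straight up.

Call:
carry_out([
  {"angular":[0,0,0],"linear":[6,0,0],"fingers":-1},
  {"angular":[0,0,0],"linear":[7,0,0],"fingers":-1},
  {"angular":[0,0,0],"linear":[6,0,0],"fingers":-1},
  {"angular":[0,0,0],"linear":[0,0,0],"fingers":-1},
])

```text
time_s: 11.3
tool_pos: [0.5127, -0.0568, 0.0491]
eef_rot: [[1.0, -0.001, -0.02], [0.02, 0.0, 1.0], [-0.001, -1.0, 0.0]]
force: [0.4, 0.3, 0.3]
width: -0.001
```

Call:
carry_out([
  {"angular":[0,0,0],"linear":[0,-15,0],"fingers":-1},
  {"angular":[0,0,0],"linear":[0,-30,0],"fingers":-1},
  {"angular":[0,0,0],"linear":[0,-40,0],"fingers":-1},
  {"angular":[0,0,0],"linear":[0,-40,0],"fingers":-1},
  {"angular":[0,0,0],"linear":[0,-40,0],"fingers":-1},
])

```text
time_s: 11.8
tool_pos: [0.5112, -0.0569, 0.2155]
eef_rot: [[1.0, -0.003, -0.019], [0.019, 0.0, 1.0], [-0.003, -1.0, 0.0]]
force: [0.8, -0.1, -0.8]
width: -0.003
```

Call:
carry_out([
  {"angular":[0,0,0],"linear":[0,0,40],"fingers":-1},
  {"angular":[0,0,0],"linear":[0,0,45],"fingers":-1},
  {"angular":[0,0,0],"linear":[0,0,45],"fingers":-1},
  {"angular":[0,0,0],"linear":[0,0,45],"fingers":-1},
  {"angular":[0,0,0],"linear":[0,0,45],"fingers":-1},
])

```text
time_s: 12.3
tool_pos: [0.5069, 0.1644, 0.2141]
eef_rot: [[1.0, -0.002, -0.019], [0.019, -0.0, 1.0], [-0.002, -1.0, -0.0]]
force: [0.8, 0.7, -0.4]
width: -0.005
```

Call:
carry_out([
  {"angular":[0,0,0],"linear":[0,0,40],"fingers":-1},
  {"angular":[0,0,0],"linear":[0,0,40],"fingers":-1},
  {"angular":[0,0,0],"linear":[0,0,20],"fingers":-1},
  {"angular":[0,0,0],"linear":[0,0,0],"fingers":-1},
  {"angular":[0,0,0],"linear":[0,0,0],"fingers":-1},
])

```text
time_s: 12.8
tool_pos: [0.5056, 0.2618, 0.2138]
eef_rot: [[1.0, -0.002, -0.02], [0.02, -0.002, 1.0], [-0.002, -1.0, -0.002]]
force: [0.4, -0.9, -0.3]
width: 0.001
```

Run:
```python
from plant import *
from h import *
s=camera("scene");t=camera("top")
np.save("top2.npy",t,allow_pickle=True); np.save("scene2.npy",s,allow_pickle=True)
cv2.imwrite("pics/s6.png",s["img"][:,:,::-1])
a=cv2.resize(t["img"][110:350,220:500],None,fx=2.5,fy=2.5,interpolation=cv2.INTER_CUBIC)
cv2.imwrite("pics/t6.png",np.clip(a[:,:,::-1]*1.6,0,255).astype(np.uint8))
a=cv2.resize(s["img"][220:400,170:430],None,fx=3,fy=3,interpolation=cv2.INTER_CUBIC)
cv2.imwrite("pics/s6c.png",np.clip(a[:,:,::-1]*1.6,0,255).astype(np.uint8))
o=get_obs();print(o["time_s"],o["tool_pos"],o["force"])
```

```text
12.9 [0.50635236 0.26037891 0.21430221] [ 0.96848492 -0.53653094  0.6106906 ]
```

View pics/s6.png

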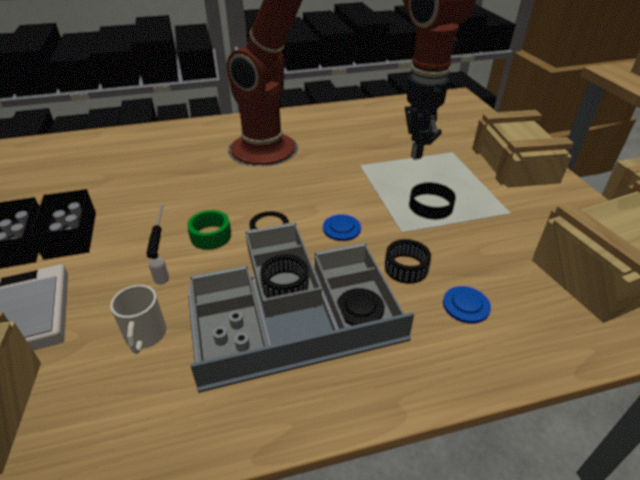

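View pics/t6.png

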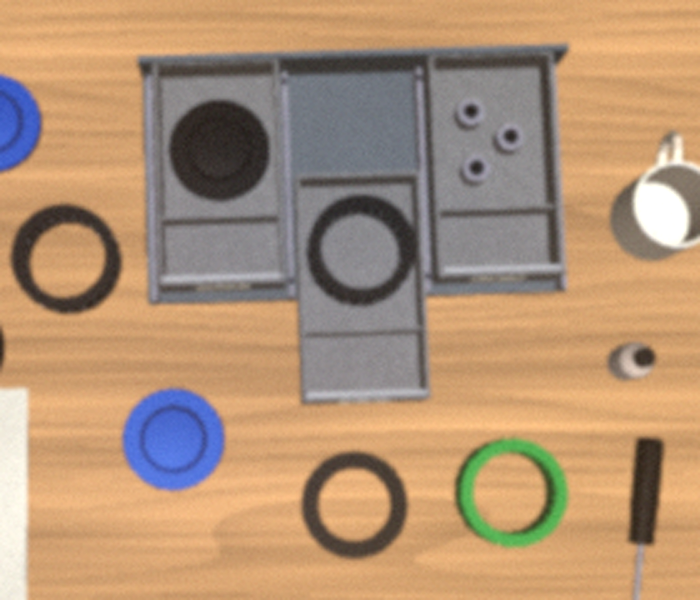

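View pics/s6c.png

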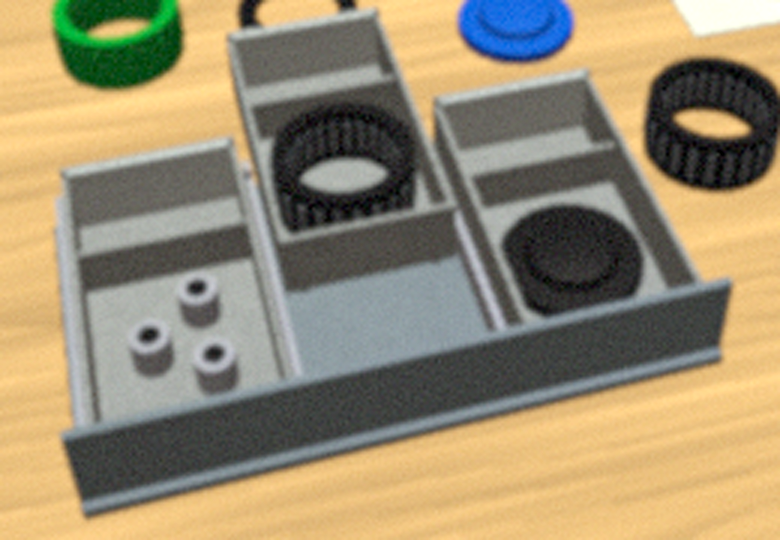

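Run:
```python
from h import *
s=np.load("scene2.npy",allow_pickle=True).item(); c=np.load("top2.npy",allow_pickle=True).item()
for k,D in {"ring":[(230,38),(378,12)],"sp":[(64,172),(230,144)],"cov":[(435,100),(588,72)]}.items():
    print(k,np.mean([pix2w(s,p[0]/3+170,p[1]/3+220,.071) for p in D],0).round(4))
for k,D in {"ring":[(303,396),(427,391)],"sp":[(437,272),(560,268)],"cov":[(162,280),(283,277)]}.items():
    print("top",k,np.mean([pix2w(c,p[0]/2.5+220,p[1]/2.5+110,.071) for p in D],0).round(4))
```

```text
ring [ 0.4863 -0.0551  0.071 ]
sp [ 0.5981 -0.1812  0.071 ]
cov [0.5908 0.0742 0.071 ]
top ring [ 0.4841 -0.0553  0.071 ]
top sp [ 0.5958 -0.179   0.071 ]
top cov [0.5898 0.073  0.071 ]
```

The ring tray has come out 108–110 mm. The spacer lip sits level with home, the cover tray hasn't moved, and everything standing about is in its place. Handing in.

```bash
python3 -c "
from plant import *
print(finish_job())"
```

```text
the job is handed in; nothing more can be done
None
```

I pushed the spacer tray home with the shut fingers. Then I lowered the shut fingertips into the finger well of the ring's tray, drew it out from behind the lip to its stop, eased off, lifted clear and handed the job in. The hand-in came at about 12.9 s and, as expected, gave no verdict.

- **Spacer tray:** it stopped dead under about 10 N. Its lip now measures x ≈ 0.596–0.598 m, against about 0.597 m expected when home.
- **Ring tray:** the tool stood still at x = 0.500 m while the pull rose to about 12 N. The lip measures about 109 mm out from where it started, good to 2 mm or so.
- **Cover tray:** its lip stayed within about 2 mm of where it was.
- **Parts and surroundings:** in the last pictures the ring, cover and spacers lie in their own compartments. By eye, nothing standing about had moved. The tool hung free with about 1 N on it.

No check failed. The tray positions come from the camera images and tool contact, since the joint values can't be read directly.

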